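Carry cooled weld coupons to the inspection rack in their row order

ROBOT

A 6-joint arm with a two-finger parallel gripper is mounted at the origin on the work surface. World frame = base frame: x ahead of the robot, y to its left, z up, the work surface at z = 0. Lengths are in mm, angles in rad, forces in N, time in s.
With the tool pointing down it reaches from about 250 to 800 mm from the base axis. Payload 3.9 kg.
Tool frame: the origin (TCP) lies at the very end of the fingers, on their centre line; the grasp point (between the pads) lies grip_point_offset behind it (grip_point_offset is the distance from the TCP to the grasp point, in mm); z points along the fingers, y is the line along which they close (so a half turn about z gives the same grasp; the last joint's range is limited). The gripper opens to 85 mm and grips with 20 to 120 N. Pads are 22 mm wide; open, the fingers measure 114 mm over their backs; the gripper's body (76 mm by 85 mm) begins 54 mm behind the grasp point. The pads swing forward as they close: fully open they stand 13 mm farther back than shut.
Start: joints at [-1.342, 0.26, -0.138, 1.173, 0, 1.571], TCP at [119.071, -511.309, 231.304] pointing down, gripper open.
Joint ranges: [-2.78, 2.78], [-0.83, 1.72], [-1.28, 1.37], [-1.9, 2.12], [-1.57, 1.48], [-3.14, 3.14]. Speed limits (rad/s): [2.57, 2.57, 3.14, 3.14, 3.14, 3.14].

INTERFACE

Orientations are given as a unit quaternion [w, x, y, z].
In Python, from station import * gives the robot as it stands.
- The arm moves only by the shell command python3 -m creep 'ROWS'. ROWS is a JSON object of lists of equal length, an entry for each row: "translation": the shift along the tool's x, y, z each as a share of 0.4 m, from -1 to 1, a list of three; "rotation": the turn, a rotation vector about the tool's x, y, z each as a share of 0.15 rad, from -1 to 1, a list of three; "fingers": the closure, from 0 (fully open) to 1 (shut). In form: {"translation": [[x, y, z], ...], "rotation": [[ax, ay, az], ...], "fingers": [fingers, ...]}. A call has 1 to 8 rows; each row shifts and turns the commanded pose from where the row before left it, along the tool's axes as they then stand; what a row does not reach is not made up. A row lasts 1/10 s, in which the tool goes at most 50 mm and 8.59 degrees, less where a joint would pass 70% of its speed; a pose out of reach is approached as far as the arm can. A call with a number of a shift or a turn outside -1 to 1 is refused whole. A call with a gripper value outside its range is refused whole. The fingers move at their own pace and stop on an object; the grip force is fixed at half the most. Time passes only in rows, so rows that do not move let the fingers close. It gives the time, the measured TCP pose, the force, the opening and the grip force at its end, in the units of the state.
- state(): the state, without advancing time (a new reading comes with each control period).
- snapshot(name): name is "side" or "top"; returns the picture (384x512x3 uint8, blue, green, red); there is no depth.
- camera_info(name): a dict with "fx", "fy", "cx", "cy" (pixels), "R" (3x3) and "t" (3): a world point X has camera coordinates R X + t. Camera axes: x right, y down, z forward; pixel columns grow to the right and rows downward; lengths in mm; the calibration is good to about 2 mm. A picture is of the moment at which its call begins. camera_info takes no time and is no camera call.
- sign_off(): hands the job in; it is judged then, once.
The state is a dict: "clock": time; "q": joint angles; "dq": joint speeds; "effort": joint torques, N m; "eef_pos": TCP position; "orientation": TCP orientation; "force": force on the tool from outside, world axes, zero at the start; "torque": the same for the moment, N m; "gripper_width": opening from 0.0 (shut) to 1.0 (fully open); "gripper_force": force on a finger pad.
Only numpy, scipy, OpenCV 4.12 (cv2) and the standard library are available. Lean on these libraries where they do the work, as an engineer would, in place of code of your own. Each camera call takes 0.05 s, during which the arm holds its last target. There are 200 camera calls.

TASK

The four welded test coupons have cooled on their row of firebricks and are not stamped yet, so their order in the row is all that identifies them. Move them to the four-bay blue inspection rack in the same order from left to right as seen from the robot, each standing upright as it did on its brick, near the middle of its own bay, never tipped over on the way. Leave the yellow meter beside the rack where it is.

Things in the scene. Friction and masses are not known exactly. Their poses are not given: they have to be found in the camera images.
- butt: Butt-weld coupon, dark steel: two flat plates joined edge to edge by a bright weld bead that runs along y over the middle. 64 (x) x 46 (y) x 12 mm, bead 3 mm higher; 0.28 kg. Flat end faces at x = -32 and +32 mm to grip across. Origin: centre of its underside, z up; sits upright on its brick at the start, its x axis across the row to within 0.25 rad.
- tee: Tee fillet coupon, dark steel: base plate 44 (x) x 60 (y) x 8 mm with an upright plate 10 mm thick (x), 60 mm long (y) over its middle, top 50 mm above the underside, a bead each side; 0.36 kg. Grip the upright plate across its 10 mm. Origin: centre of its underside, z up; sits upright on its brick at the start, its x axis across the row to within 0.25 rad.
- pipe: Pipe butt coupon, dark steel: tube of 42.4 mm outside diameter, 5 mm wall, 60 mm high, standing on end, a weld bead ring around it 24 mm up standing out 1.5 mm (look only); 0.27 kg. Origin: centre of its underside, z up; sits upright on its brick at the start, its x axis across the row to within 0.25 rad.
- stub: Pipe-on-plate coupon, dark steel: square plate 56 x 56 x 8 mm with a tube of 33.7 mm outside diameter standing on its middle, top 48 mm above the underside, fillet bead around the foot of the tube (to 12 mm above the underside); 0.33 kg. Grip the tube. Origin: centre of its underside, z up; sits upright on its brick at the start, its x axis across the row to within 0.25 rad.
- brick_butt: Cream firebrick, 115 (x, across the row) x 76 (y, along the row) x 32 mm, fixed in the cooling tray; all four are alike, in one row at 84 mm spacing. Origin: centre of its underside, y along the row to the left; its top face is at z = +32 mm (36 mm above the table). At the start this one carries the butt-weld coupon.
- brick_tee: Cream firebrick, 115 (x, across the row) x 76 (y, along the row) x 32 mm, fixed in the cooling tray; all four are alike, in one row at 84 mm spacing. Origin: centre of its underside, y along the row to the left; its top face is at z = +32 mm (36 mm above the table). At the start this one carries the tee coupon.
- brick_pipe: Cream firebrick, 115 (x, across the row) x 76 (y, along the row) x 32 mm, fixed in the cooling tray; all four are alike, in one row at 84 mm spacing. Origin: centre of its underside, y along the row to the left; its top face is at z = +32 mm (36 mm above the table). At the start this one carries the pipe coupon.
- brick_stub: Cream firebrick, 115 (x, across the row) x 76 (y, along the row) x 32 mm, fixed in the cooling tray; all four are alike, in one row at 84 mm spacing. Origin: centre of its underside, y along the row to the left; its top face is at z = +32 mm (36 mm above the table). At the start this one carries the pipe-on-plate coupon.
- rack: Blue inspection rack, fixed, 124 (x) x 348 (y) mm, four equal open-topped bays side by side along y. Origin: centre of its underside on the table, y along the row to the left. Bay centres at y = +129, +43, -43, -129 mm (left to right), x = 0; bay floor at z = 24 mm; each bay 82 mm wide (y) between 4 mm dividers whose tops are at z = 50 mm; low lips at the bays' ends (x = -60 and +60 mm), top at z = 30 mm. Its row stands in front of or behind the bricks' row.
- meter: Yellow hand multimeter with black dial and screen, 120 (x) x 62 (y) x 37 mm, loose, 0.25 kg, lying on the table beside the rack's left end. Origin: centre of its underside.
There are look-alikes about, which are no part of the job. There is more than one size of the butt; the job needs the middle-sized.

How it is judged:
By the outcome, as a careful person would: the job done as asked, in the order asked, and still so for the second after the job is handed in, with the robot touching nothing.
It also fails if it takes over 96 s, if anything falls off the work surface, if the arm or the gripper's body presses on something with over 40 N, if the wrist force passes 120 N, or if a joint passes its speed limit or range.

## Working session

There is one attempt and no reset: what is moved stays moved. The work goes in short steps, Python scripts to look and compute and a shell command to move; the robot and the scene stay as the last step left them, time stands still between calls to the robot, and variables do not carry over. Pictures are saved under pics/ and viewed, at most 14 in all, crops included, and the job is handed in when it is done.

```bash
mkdir -p pics
python3 - <<'E'
from station import *
import cv2
for n in("top","side"):
    cv2.imwrite(f"pics/{n}0.png",snapshot(n))
    print(n,camera_info(n))
print(state())
try: print(grip_point_offset)
except Exception as e: print(e)
E
ls
```

```text
top {'fx': 376.3807628229348, 'fy': 376.3807628229348, 'cx': 256.47302969729714, 'cy': 193.46191439382122, 'R': array([[-0.02298039, -0.9997224 , -0.005198  ],
       [-0.99689534,  0.02330645, -0.07520968],
       [ 0.07530995,  0.00345352, -0.99715419]]), 't': array([ 16.1121656 , 496.14674461, 917.15085649])}
side {'fx': 375.69659852834286, 'fy': 375.69659852834286, 'cx': 255.81598518580532, 'cy': 189.75602139171923, 'R': array([[ 0.74553829, -0.66623977, -0.01724052],
       [-0.50061044, -0.54274334, -0.67440259],
       [ 0.43995665,  0.51142374, -0.73816252]]), 't': array([-375.64380001,  258.64111275,  663.67381243])}
{'clock': 0.1, 'q': array([-1.34199786e+00,  2.60623967e-01, -1.39237740e-01,  1.17270766e+00,
        1.08457850e-05,  1.57078770e+00]), 'dq': array([-8.28398662e-04,  4.43766714e-05,  2.68754289e-03,  1.09266696e-04,
        3.60899244e-04,  8.29260057e-04]), 'effort': array([ 8.96265174e-04, -4.06508160e+01,  2.54527688e+01,  1.01154327e-02,
       -1.63244754e-04, -1.09092281e-05]), 'eef_pos': array([ 118.93803283, -510.71946762,  230.54606343]), 'orientation': array([-8.81346431e-04,  9.93462659e-01,  1.14154102e-01, -9.58050914e-05]), 'force': array([-0.19969977, -0.20831131,  0.47883185]), 'torque': array([-7.69955592e-05,  3.03122414e-02,  3.40797657e-03]), 'gripper_force': 0.0, 'gripper_width': 1.0034817937413367}
18.700000000000003
pics
```

View pics/top0.png

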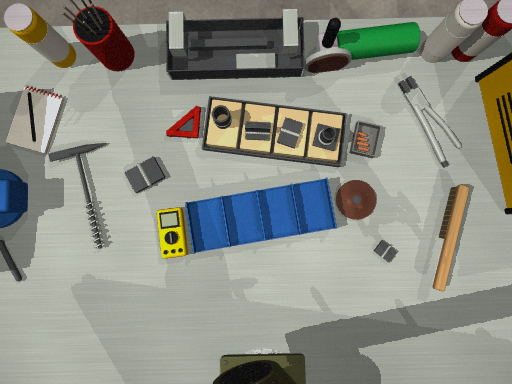

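View pics/side0.png

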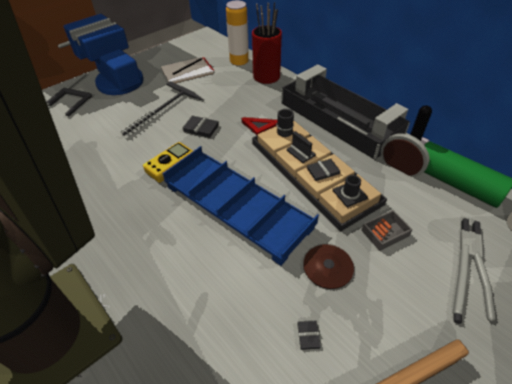

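Top view: the row left to right is pipe (221,117), tee (258,131), butt (291,132), stub (326,136). The rack's bays run from (207,222) to (315,205), and the meter is at (171,232). Things that could be taken for the butt:
- plate pair on the third brick (291,132)
- larger loose one (147,174)
- small one (386,250)

The brick one should be the middle size. I'll check that with rectified crops.

```bash
cat > h.py <<'E'
import numpy as np, cv2
from station import *
def ray(n,uv,z):
    c=camera_info(n);R,t=np.array(c["R"]),np.array(c["t"])
    d=R.T@np.array([(uv[0]-c["cx"])/c["fx"],(uv[1]-c["cy"])/c["fy"],1]);o=-R.T@t
    return (o+d*(z-o[2])/d[2])[:2]
def rect(n,im,z,ctr,w,h,s):
    """rectified view of plane z; up=+x, left=+y, s px/mm, grid ticks each 10 mm"""
    c=camera_info(n);K=np.array([[c["fx"],0,c["cx"]],[0,c["fy"],c["cy"]],[0,0,1]])
    R,t=np.array(c["R"]),np.array(c["t"])
    P=K@np.column_stack([R[:,0],R[:,1],R[:,2]*z+t])
    A=np.array([[0,-1/s,ctr[0]+h/2/s],[-1/s,0,ctr[1]+w/2/s],[0,0,1]])
    return cv2.warpPerspective(im,P@A,(w,h),flags=cv2.INTER_CUBIC|cv2.WARP_INVERSE_MAP)
def ticks(o,ctr,s):
    h,w=o.shape[:2]
    for y in range(-600,600,10):
        u=int((ctr[1]+w/2/s-y)*s)
        if 0<=u<w: cv2.line(o,(u,0),(u,12 if y%50==0 else 5),(0,0,255),1)
        if 0<=u<w and y%20==0: cv2.putText(o,str(y),(u-10,24),0,.35,(0,0,255),1)
    for x in range(0,900,10):
        v=int((ctr[0]+h/2/s-x)*s)
        if 0<=v<h: cv2.line(o,(0,v),(12 if x%50==0 else 5,v),(0,0,255),1)
        if 0<=v<h and x%20==0: cv2.putText(o,str(x),(14,v+4),0,.35,(0,0,255),1)
    return o
E
python3 - <<'E'
from h import *
im=cv2.imread("pics/top0.png")
for n,uv,z in [("pipe",(221,117),96),("tee",(258,131),80),("butt",(291,132),48),("stub",(326,136),84),("big",(147,174),12),("small",(386,250),12)]: print(n,ray("top",uv,z).round(1))
hsv=cv2.cvtColor(im,cv2.COLOR_BGR2HSV)
m=cv2.inRange(hsv,(100,120,40),(125,255,255)); m[:, :180]=0; m[:,345:]=0; m[:170]=0;m[260:]=0
p=cv2.findNonZero(m).reshape(-1,2).astype(float)
for z in (24,50):
    w=np.array([ray("top",q,z) for q in p],np.float32); print("rack",z,cv2.minAreaRect(w))
# bricks
m=cv2.inRange(hsv,(10,40,120),(30,140,255)); m[:, :200]=0; m[:,350:]=0; m[:95]=0;m[168:]=0
p=cv2.findNonZero(m).reshape(-1,2); w=np.array([ray("top",q,36) for q in p.astype(float)],np.float32); print("bricks",cv2.minAreaRect(w))
out=np.zeros((600,800,3),np.uint8)
for k,(uv,z) in enumerate([((221,117),96),((258,131),86),((291,132),48),((326,136),84)]):
    c=ray("top",uv,z).round(); o=ticks(rect("top",im,z,c,400,300,3.5),c,3.5)
    out[k//2*300:k//2*300+300,k%2*400:k%2*400+400]=o
cv2.imwrite("pics/q.png",out)
c=np.array([525,70.]);
E
```

```text
pipe [670.1  82.4]
tee [639.   -2.6]
butt [642.4 -83.1]
stub [ 622.3 -161.2]
big [552.5 279.1]
small [ 349.3 -312.3]Traceback (most recent call last):
  File "<stdin>", line 8, in <module>
  File "h.py", line 4, in ray
    c=camera_info(n);R,t=np.array(c["R"]),np.array(c["t"])
ValueError: time passes only in moves, steps and waits
```

```bash
sed -i 's/^from station import \*/from station import *\nCI={n:camera_info(n) for n in ("top","side")}/; s/c=camera_info(n)/c=CI[n]/' h.py
python3 - <<'E'
from h import *
im=cv2.imread("pics/top0.png")
hsv=cv2.cvtColor(im,cv2.COLOR_BGR2HSV)
m=cv2.inRange(hsv,(100,120,40),(125,255,255)); m[:, :180]=0; m[:,345:]=0; m[:170]=0;m[260:]=0
p=cv2.findNonZero(m).reshape(-1,2).astype(float)
for z in (24,50):
    w=np.array([ray("top",q,z) for q in p],np.float32); print("rack",z,cv2.minAreaRect(w))
m=cv2.inRange(hsv,(10,40,120),(30,140,255)); m[:, :200]=0; m[:,350:]=0; m[:95]=0;m[168:]=0
p=cv2.findNonZero(m).reshape(-1,2); w=np.array([ray("top",q,36) for q in p.astype(float)],np.float32); print("bricks",cv2.minAreaRect(w))
out=np.zeros((600,800,3),np.uint8)
for k,(uv,z) in enumerate([((221,117),96),((258,131),86),((291,132),48),((326,136),84)]):
    c=ray("top",uv,z).round(); o=ticks(rect("top",im,z,c,400,300,3.5),c,3.5)
    out[k//2*300:k//2*300+300,k%2*400:k%2*400+400]=o
cv2.imwrite("pics/q.png",out)
c=ray("top",(262,216),40).round(); print(c)
cv2.imwrite("pics/r.png",ticks(rect("top",im,50,c,800,500,2),c,2))
E
```

```text
rack 24 ((442.80560302734375, -3.63690185546875), (124.95796966552734, 357.1277160644531), 8.4199800491333)
rack 50 ((442.3320617675781, -3.49639892578125), (121.4567642211914, 347.12139892578125), 8.419981956481934)
bricks ((652.3049926757812, -42.52130126953125), (326.10772705078125, 115.95560455322266), 81.38004302978516)
[440.  -8.]
```

View pics/q.png

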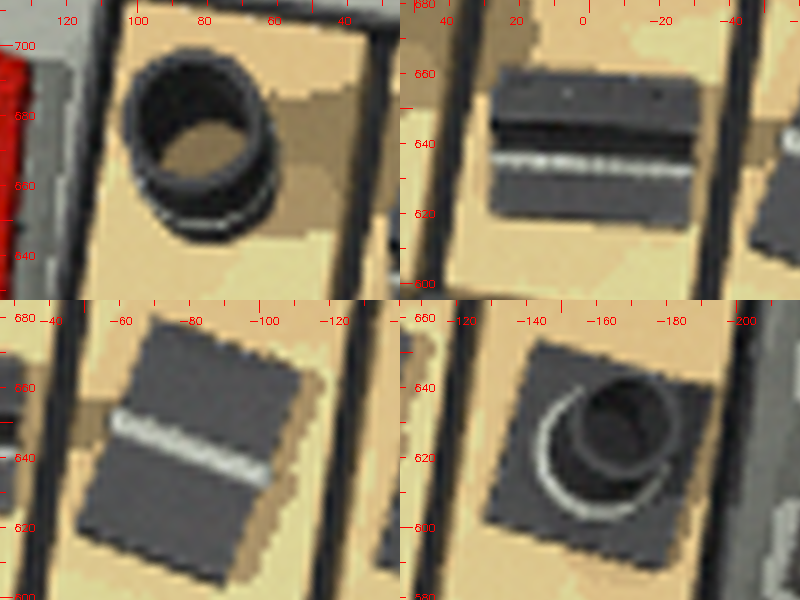

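View pics/r.png

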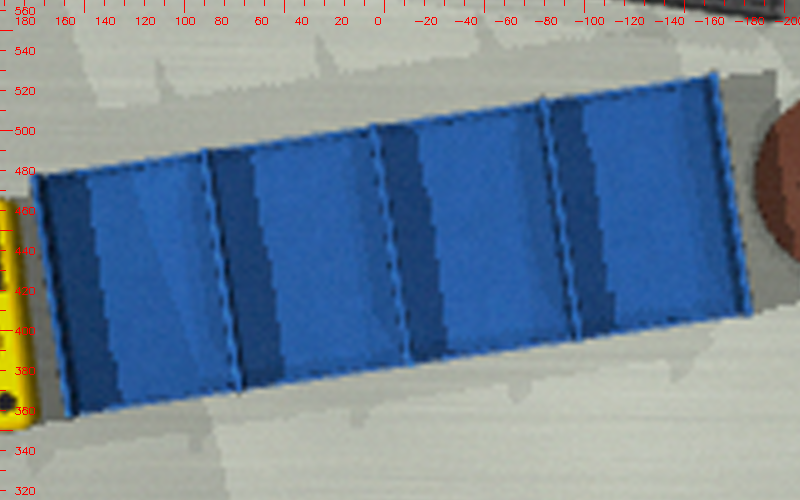

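The crops show all four coupons. The butt on the third brick measures about 66x46 mm, so it is the middle size.

| Thing | x, y (mm) | yaw (rad) |
|---|---|---|
| pipe | 679, 84 | not needed |
| tee | 650, -1 | -0.055 |
| butt | 641.3, -80.2 | -0.355 |
| stub | 629.5, -169 | -0.24 |
| rack centre | 442.4, -3.5 | +0.147 |

I'll take the stub first, starting by turning the tool in place.

```bash
cat > d.py <<'E'
import sys,numpy as np
from station import *
from scipy.spatial.transform import Rotation as Ro
s=state();x,y,z,p=map(float,sys.argv[1:5])
q=s["orientation"];R=Ro.from_quat([q[1],q[2],q[3],q[0]]).as_matrix()
yaw=np.arctan2(R[1,1],R[0,1]);d=R.T@(np.array([x,y,z])-s["eef_pos"])
print("t",round(float(s["clock"]),2),"pos",s["eef_pos"].round(1),"yaw",round(yaw,3),"tilt",R[2,:2].round(3),"w",round(float(s["gripper_width"]),3),"gf",s["gripper_force"],"F",s["force"].round(1))
print("share sum t",(d/400).round(4),"az",round(-(p-yaw)/.15,2))
E
python3 -m creep '{"translation":[[0,0,0],[0,0,0],[0,0,0],[0,0,0],[0,0,0],[0,0,0],[0,0,0],[0,0,0]],"rotation":[[0,0,-0.92],[0,0,-0.92],[0,0,-0.92],[0,0,-0.92],[0,0,-0.92],[0,0,-0.92],[0,0,-0.92],[0,0,-0.92]],"fingers":[0,0,0,0,0,0,0,0]}'; python3 d.py 629.5 -169 150 -0.24
```

```text
clock: 0.9
eef_pos: [119.0, -510.9, 230.8]
orientation: [-0.001, 0.784, 0.62, 0.0]
force: [-0.2, -0.4, 0.1]
gripper_width: 0.996
gripper_force: 0.0
t 0.9 pos [ 119.  -510.9  230.8] yaw -0.232 tilt [ 0.001 -0.001] w 0.996 gf 0.0 F [-0.2 -0.4  0.1]
share sum t [1.1254 1.0453 0.2026] az 0.05
```

```bash
python3 -m creep '{"translation":[[0.07,0.065,0],[0.07,0.065,0],[0.07,0.065,0],[0.07,0.065,0],[0.07,0.065,0],[0.07,0.065,0],[0.07,0.065,0],[0.07,0.065,0]],"rotation":[[0,0,0],[0,0,0],[0,0,0],[0,0,0],[0,0,0],[0,0,0],[0,0,0],[0,0,0]],"fingers":[0,0,0,0,0,0,0,0]}'
python3 -m creep '{"translation":[[0.07,0.065,0.02],[0.07,0.065,0.03],[0.07,0.065,0.03],[0.07,0.065,0.03],[0.07,0.065,0.03],[0.07,0.065,0.03],[0.07,0.065,0.03],[0,0,0]],"rotation":[[0,0,0],[0,0,0],[0,0,0],[0,0,0],[0,0,0],[0,0,0],[0,0,0],[0,0,0]],"fingers":[0,0,0,0,0,0,0,0]}'; python3 d.py 629.5 -169 150 -0.24
```

```text
clock: 1.7
eef_pos: [374.9, -341.4, 231.0]
orientation: [-0.0, 0.786, 0.618, -0.0]
force: [0.1, -0.7, 0.1]
gripper_width: 1.0
gripper_force: 0.0
clock: 2.5
eef_pos: [599.6, -191.9, 148.4]
orientation: [-0.001, 0.785, 0.62, 0.0]
force: [0.7, 0.3, -0.3]
gripper_width: 1.002
gripper_force: 0.0
t 2.5 pos [ 599.6 -191.9  148.4] yaw -0.233 tilt [ 0.002 -0.002] w 1.002 gf 0.0 F [ 0.7  0.3 -0.3]
share sum t [ 0.0729  0.0595 -0.004 ] az 0.05
```

```bash
python3 -m creep '{"translation":[[0.036,0.03,0],[0.036,0.03,0],[0,0,0],[0,0,0.05],[0,0,0.06],[0,0,0.06],[0,0,0.05],[0,0,0]],"rotation":[[0,0,0],[0,0,0],[0,0,0],[0,0,0],[0,0,0],[0,0,0],[0,0,0],[0,0,0]],"fingers":[0,0,0,0,0,0,0,0]}'; python3 d.py 629.5 -169 50 -0.24
python3 - <<'E'
from h import *
cv2.imwrite("pics/s1.png",cv2.resize(snapshot("side")[100:300,230:450],None,fx=2.5,fy=2.5,interpolation=2))
E
```

```text
clock: 3.3
eef_pos: [623.3, -172.8, 60.1]
orientation: [-0.003, 0.786, 0.618, -0.002]
force: [-1.0, 0.2, 0.1]
gripper_width: 1.005
gripper_force: 0.0
t 3.3 pos [ 623.3 -172.8   60.1] yaw -0.239 tilt [-0.    -0.008] w 1.005 gf 0.0 F [-1.   0.2  0.1]
share sum t [0.0129 0.0131 0.0251] az 0.01
```

View pics/s1.png

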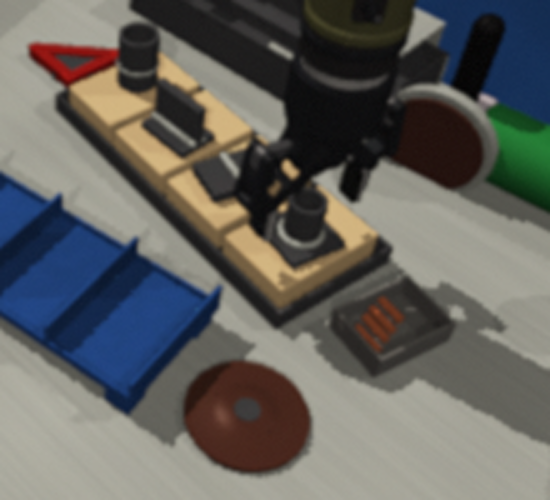

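The tube (crop 305,215) shows in front of the line between the fingers (260,190 to 355,175). I'll check its position with the side camera before closing.

Run:
```python
from h import *
def proj(n,X):
    c=CI[n];p=np.array(c["R"])@np.array(X,float)+np.array(c["t"]);return (p[:2]/p[2]*[c["fx"],c["fy"]]+[c["cx"],c["cy"]]).round(1)
f=lambda u,v:(230+u/2.5,100+v/2.5)
print("stub top",ray("side",f(308,193),84),"pipe top",ray("side",f(139,33),96),"tee top mid",ray("side",f(181,108),86))
print("plate corners",[ray("side",f(*q),44).round(1) for q in((268,248),(298,268),(343,243))])
s=state()["eef_pos"]
a=-.239
for w in(-42.5,42.5):
    X=s+[w*np.cos(a),w*np.sin(a),13]; p=proj("side",X); print("tip",(p-[230,100])*2.5)
p=proj("side",[629.5,-169,84]);print((p-[230,100])*2.5)
```

```text
stub top [ 635.49144799 -164.919597  ] pipe top [678.43251429  81.83526428] tee top mid [635.15497418 -17.35486333]
plate corners [array([ 593.9, -163.4]), array([ 595.2, -195. ]), array([ 645.8, -203.4])]
tip [264.75 229.75]
tip [345.5  194.25]
[307.5 199. ]
```

The projected fingertips straddle the tube, and the side view puts it at about (631,-168). Finishing the descent and closing.

```bash
python3 -m creep '{"translation":[[0.005,0.005,0.015],[0,0,0],[0,0,0]],"rotation":[[0,0,0],[0,0,0],[0,0,0]],"fingers":[0,0,0]}'; python3 d.py 630.5 -168.5 50 -0.24
```

```text
clock: 3.65
eef_pos: [630.3, -171.5, 58.3]
orientation: [0.001, 0.786, 0.618, 0.0]
force: [0.6, 0.3, 0.4]
gripper_width: 1.002
gripper_force: 0.0
t 3.65 pos [ 630.3 -171.5   58.3] yaw -0.238 tilt [-0.     0.002] w 1.002 gf 0.0 F [0.6 0.3 0.4]
share sum t [ 0.0074 -0.0013  0.0207] az 0.01
```

```bash
python3 -m creep '{"translation":[[0.006,0,0.02],[0,0,0],[0,0,0],[0,0,0],[0,0,0],[0,0,0],[0,0,0],[0,0,0]],"rotation":[[0,0,0],[0,0,0],[0,0,0],[0,0,0],[0,0,0],[0,0,0],[0,0,0],[0,0,0]],"fingers":[0,0,1,1,1,1,1,1]}'; python3 d.py 630.5 -168.5 50 -0.24
```

```text
clock: 4.45
eef_pos: [630.5, -169.1, 49.7]
orientation: [0.0, 0.786, 0.618, 0.0]
force: [0.1, -0.1, 3.0]
gripper_width: 0.37
gripper_force: 60.2
t 4.45 pos [ 630.5 -169.1   49.7] yaw -0.238 tilt [-0.     0.001] w 0.37 gf 60.19910987466574 F [ 0.1 -0.1  3. ]
share sum t [ 0.0014 -0.0003 -0.0007] az 0.01
```

```bash
python3 -m creep '{"translation":[[0,0,-0.02],[0,0,-0.04],[0,0,-0.05],[0,0,-0.05],[0,0,-0.04],[0,0,0],[0,0,0],[0,0,0]],"rotation":[[0,0,0],[0,0,0],[0,0,0],[0,0,0],[0,0,0],[0,0,-0.86],[0,0,-0.86],[0,0,-0.86]],"fingers":[1,1,1,1,1,1,1,1]}'; python3 -m creep '{"translation":[[0,0,0]],"rotation":[[0,0,0]],"fingers":[1]}';python3 d.py 461.3 -131.1 38.5 0.147
```

```text
clock: 5.25
eef_pos: [629.6, -168.8, 129.1]
orientation: [-0.001, 0.65, 0.76, -0.0]
force: [0.2, 0.4, -3.0]
gripper_width: 0.367
gripper_force: 59.9
clock: 5.35
eef_pos: [629.5, -168.8, 128.9]
orientation: [-0.001, 0.653, 0.758, -0.0]
force: [-0.0, 0.6, -3.3]
gripper_width: 0.371
gripper_force: 59.9
t 5.35 pos [ 629.5 -168.8  128.9] yaw 0.149 tilt [ 0.001 -0.001] w 0.371 gf 59.89705575630069 F [-0.   0.6 -3.3]
share sum t [ 0.1553 -0.4017  0.2267] az 0.01
```

```bash
python3 -m creep '{"translation":[[0.010,-0.025,0],[0.018,-0.045,0],[0.024,-0.06,0],[0.026,-0.07,0],[0.026,-0.07,0],[0.022,-0.06,0],[0.018,-0.045,0],[0.011,-0.027,0]],"rotation":[[0,0,0],[0,0,0],[0,0,0],[0,0,0],[0,0,0],[0,0,0],[0,0,0],[0,0,0]],"fingers":[1,1,1,1,1,1,1,1]}'; python3 -m creep '{"translation":[[0,0,0],[0,0,0]],"rotation":[[0,0,0],[0,0,0]],"fingers":[1,1]}';python3 d.py 461.3 -131.1 38.5 0.147
```

```text
clock: 6.15
eef_pos: [459.7, -130.9, 129.2]
orientation: [-0.001, 0.653, 0.757, -0.0]
force: [-0.0, -0.2, -2.6]
gripper_width: 0.371
gripper_force: 60.1
clock: 6.35
eef_pos: [463.1, -131.9, 129.6]
orientation: [0.001, 0.653, 0.757, 0.0]
force: [-0.9, -1.1, -2.4]
gripper_width: 0.371
gripper_force: 60.1
t 6.35 pos [ 463.1 -131.9  129.6] yaw 0.148 tilt [-0.001  0.002] w 0.371 gf 60.11997068300843 F [-0.9 -1.1 -2.4]
share sum t [ 0.0027 -0.0047  0.2278] az 0.01
```

```bash
python3 -m creep '{"translation":[[0.002,-0.003,0.03],[0,0,0.05],[0,0,0.05],[0,0,0.05],[0,0,0.03],[0,0,0.01],[0,0,0],[0,0,0]],"rotation":[[0,0,0],[0,0,0],[0,0,0],[0,0,0],[0,0,0],[0,0,0],[0,0,0],[0,0,0]],"fingers":[1,1,1,1,1,1,1,1]}'; python3 d.py 461.3 -131.1 38.5 0.147
```

```text
clock: 7.15
eef_pos: [461.9, -131.2, 41.8]
orientation: [0.001, 0.653, 0.758, 0.0]
force: [0.3, 0.5, -3.5]
gripper_width: 0.373
gripper_force: 60.1
t 7.15 pos [ 461.9 -131.2   41.8] yaw 0.149 tilt [-0.001  0.001] w 0.373 gf 60.06251418963075 F [ 0.3  0.5 -3.5]
share sum t [ 0.0006 -0.0015  0.0083] az 0.01
```

```bash
python3 -m creep '{"translation":[[0,0,0.005],[0,0,0.002],[0,0,0],[0,0,0]],"rotation":[[0,0,0],[0,0,0],[0,0,0],[0,0,0]],"fingers":[1,1,1,1]}'; python3 d.py 461.3 -131.1 38.0 0.147
```

```text
clock: 7.55
eef_pos: [460.8, -130.9, 38.7]
orientation: [0.0, 0.653, 0.758, 0.0]
force: [-0.2, 1.3, -3.5]
gripper_width: 0.367
gripper_force: 60.1
t 7.55 pos [ 460.8 -130.9   38.7] yaw 0.149 tilt [-0.  0.] w 0.367 gf 60.062059834599495 F [-0.2  1.3 -3.5]
share sum t [-0.0006  0.0013  0.0018] az 0.01
```

```bash
python3 -m creep '{"translation":[[0,0,0.003],[0,0,0]],"rotation":[[0,0,0],[0,0,0]],"fingers":[1,1]}'; python3 d.py 461.3 -131.1 38.0 0.147
```

```text
clock: 7.75
eef_pos: [460.9, -131.0, 37.7]
orientation: [0.0, 0.653, 0.758, 0.0]
force: [-0.3, 0.9, 0.9]
gripper_width: 0.37
gripper_force: 60.3
t 7.75 pos [ 460.9 -131.    37.7] yaw 0.149 tilt [-0.     0.001] w 0.37 gf 60.28083376586437 F [-0.3  0.9  0.9]
share sum t [-0.0004  0.0009 -0.0008] az 0.01
```

```bash
python3 -m creep '{"translation":[[0,0,0],[0,0,0],[0,0,0],[0,0,0],[0,0,-0.02],[0,0,-0.05],[0,0,-0.06],[0,0,-0.06]],"rotation":[[0,0,0],[0,0,0],[0,0,0],[0,0,0],[0,0,0],[0,0,0],[0,0,0],[0,0,0]],"fingers":[0,0,0,0,0,0,0,0]}'; python3 -m creep '{"translation":[[0,0,-0.05],[0,0,0],[0,0,0],[0,0,0],[0,0,0]],"rotation":[[0,0,0.84],[0,0,0.84],[0,0,0.84],[0,0,0.83],[0,0,0]],"fingers":[0,0,0,0,0]}'; python3 d.py 641.3 -80.2 80 -0.355
```

```text
clock: 8.55
eef_pos: [460.4, -130.9, 114.5]
orientation: [-0.0, 0.653, 0.758, -0.0]
force: [0.9, -0.1, 0.2]
gripper_width: 0.997
gripper_force: 0.0
clock: 9.05
eef_pos: [460.7, -130.9, 133.9]
orientation: [0.0, 0.82, 0.572, 0.0]
force: [-0.2, -1.0, 0.1]
gripper_width: 1.003
gripper_force: 0.0
t 9.05 pos [ 460.7 -130.9  133.9] yaw -0.353 tilt [0.    0.001] w 1.003 gf 0.0 F [-0.2 -1.   0.1]
share sum t [0.2752 0.3795 0.135 ] az 0.01
```

```bash
python3 -m creep '{"translation":[[0.034,0.047,0],[0.034,0.047,0],[0.035,0.048,0],[0.035,0.048,0],[0.035,0.048,0],[0.035,0.048,0],[0.034,0.047,0],[0.033,0.047,0]],"rotation":[[0,0,0],[0,0,0],[0,0,0],[0,0,0],[0,0,0],[0,0,0],[0,0,0],[0,0,0]],"fingers":[0,0,0,0,0,0,0,0]}'; python3 -m creep '{"translation":[[0,0,0],[0,0,0.04],[0,0,0.04],[0,0,0.04],[0,0,0.02],[0,0,0],[0,0,0]],"rotation":[[0,0,0],[0,0,0],[0,0,0],[0,0,0],[0,0,0],[0,0,0],[0,0,0]],"fingers":[0,0,0,0,0,0,0]}'; python3 d.py 641.3 -80.2 32 -0.355
python3 - <<'E'
from h import *
a=snapshot("side")[100:300,230:450]; b=snapshot("top")[90:290,180:360]
cv2.imwrite("pics/s2.png",cv2.resize(np.hstack([a,b]),None,fx=2,fy=2,interpolation=2))
E
```

```text
clock: 9.85
eef_pos: [642.2, -80.0, 133.4]
orientation: [-0.0, 0.82, 0.573, -0.0]
force: [0.7, -0.0, -0.9]
gripper_width: 1.001
gripper_force: 0.0
clock: 10.55
eef_pos: [641.2, -80.5, 77.8]
orientation: [0.0, 0.82, 0.572, 0.0]
force: [0.8, -0.5, -0.4]
gripper_width: 0.999
gripper_force: 0.0
t 10.55 pos [641.2 -80.5  77.8] yaw -0.353 tilt [-0.  0.] w 0.999 gf 0.0 F [ 0.8 -0.5 -0.4]
share sum t [ 8.000e-04 -1.000e-04  1.146e-01] az 0.01
```

View pics/s2.png

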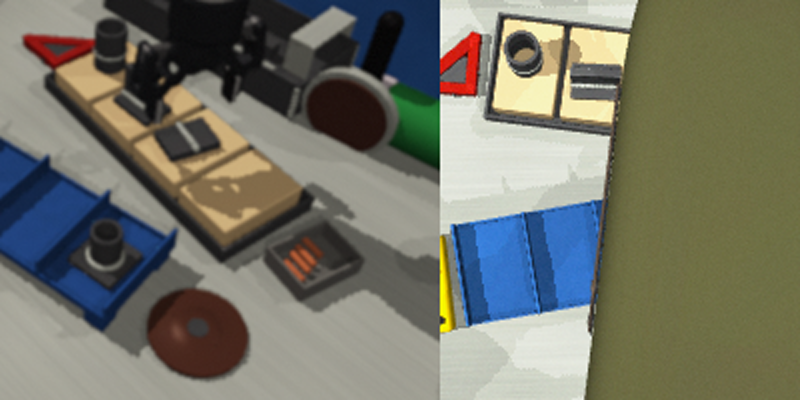

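The stub stands upright in the rightmost bay (side crop 105,245), and the gripper is lined up above the butt (190,140). Descending.

```bash
python3 -m creep '{"translation":[[0,0,0.04],[0,0,0.04],[0,0,0.02],[0,0,0.01],[0,0,0],[0,0,0]],"rotation":[[0,0,0],[0,0,0],[0,0,0],[0,0,0],[0,0,0],[0,0,0]],"fingers":[0,0,0,0,0,0]}'; python3 d.py 641.3 -80.2 32 -0.355
python3 - <<'E'
from h import *
a=snapshot("side")[110:210,260:390]
cv2.imwrite("pics/s3.png",cv2.resize(a,None,fx=5,fy=5,interpolation=2))
E
```

```text
clock: 11.25
eef_pos: [641.9, -80.4, 34.0]
orientation: [0.0, 0.82, 0.572, 0.0]
force: [1.0, 0.3, 0.1]
gripper_width: 1.0
gripper_force: 0.0
t 11.25 pos [641.9 -80.4  34. ] yaw -0.353 tilt [0.    0.001] w 1.0 gf 0.0 F [1.  0.3 0.1]
share sum t [-0.0001 -0.0016  0.005 ] az 0.01
```

View pics/s3.png

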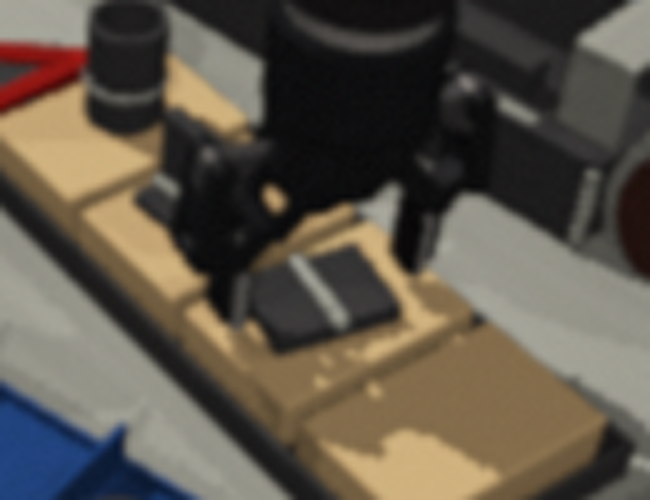

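The fingers (crop 230,300 and 415,240) straddle the butt. Lowering 2 mm and closing.

```bash
python3 -m creep '{"translation":[[0,0,0.005],[0,0,0],[0,0,0],[0,0,0],[0,0,0],[0,0,0]],"rotation":[[0,0,0],[0,0,0],[0,0,0],[0,0,0],[0,0,0],[0,0,0]],"fingers":[0,1,1,1,1,1]}'; python3 d.py 641.3 -80.2 32 -0.355
```

```text
clock: 11.9
eef_pos: [641.9, -80.4, 32.1]
orientation: [0.0, 0.82, 0.572, 0.0]
force: [-0.2, -0.6, 5.0]
gripper_width: 0.731
gripper_force: 67.6
t 11.9 pos [641.9 -80.4  32.1] yaw -0.354 tilt [0.    0.001] w 0.731 gf 67.60991334915161 F [-0.2 -0.6  5. ]
share sum t [-0.     -0.0016  0.0002] az 0.01
```

```bash
python3 -m creep '{"translation":[[0,0,-0.01],[0,0,-0.03],[0,0,-0.05],[0,0,-0.05],[0,0,-0.05],[0,0,-0.03],[0,0,-0.01],[0,0,0]],"rotation":[[0,0,0],[0,0,0],[0,0,0],[0,0,0],[0,0,0],[0,0,0],[0,0,0],[0,0,0]],"fingers":[1,1,1,1,1,1,1,1]}';python3 -m creep '{"translation":[[0,0,0],[0,0,0],[0,0,0],[0,0,0],[0,0,0],[0,0,0],[0,0,0]],"rotation":[[0,0,-0.4],[0,0,-0.65],[0,0,-0.65],[0,0,-0.65],[0,0,-0.6],[0,0,-0.4],[0,0,0]],"fingers":[1,1,1,1,1,1,1]}'; python3 d.py 448.7 -46 20 0.147
```

```text
clock: 12.7
eef_pos: [641.5, -80.3, 123.6]
orientation: [0.0, 0.82, 0.572, 0.0]
force: [-0.4, -0.0, -2.9]
gripper_width: 0.724
gripper_force: 66.8
clock: 13.4
eef_pos: [640.3, -80.2, 121.7]
orientation: [-0.001, 0.653, 0.758, -0.001]
force: [0.1, 1.3, -2.0]
gripper_width: 0.732
gripper_force: 66.8
t 13.4 pos [640.3 -80.2 121.7] yaw 0.149 tilt [ 0.001 -0.003] w 0.732 gf 66.75103068351746 F [ 0.1  1.3 -2. ]
share sum t [ 0.1554 -0.4603  0.2557] az 0.01
```

```bash
python3 -m creep '{"translation":[[0.010,-0.03,0],[0.017,-0.05,0],[0.024,-0.07,0],[0.027,-0.08,0],[0.027,-0.08,0],[0.023,-0.07,0],[0.017,-0.05,0],[0.010,-0.03,0]],"rotation":[[0,0,0],[0,0,0],[0,0,0],[0,0,0],[0,0,0],[0,0,0],[0,0,0],[0,0,0]],"fingers":[1,1,1,1,1,1,1,1]}'; python3 -m creep '{"translation":[[0,0,0],[0,0,0.03],[0,0,0.06],[0,0,0.06],[0,0,0.05],[0,0,0.03],[0,0,0.01],[0,0,0]],"rotation":[[0,0,0],[0,0,0],[0,0,0],[0,0,0],[0,0,0],[0,0,0],[0,0,0],[0,0,0]],"fingers":[1,1,1,1,1,1,1,1]}';python3 d.py 448.7 -46 20 0.147
```

```text
clock: 14.2
eef_pos: [447.4, -45.9, 122.7]
orientation: [-0.001, 0.653, 0.757, -0.001]
force: [0.0, -0.0, -1.6]
gripper_width: 0.73
gripper_force: 66.7
clock: 15.0
eef_pos: [451.1, -46.5, 26.9]
orientation: [-0.0, 0.653, 0.758, -0.0]
force: [-0.3, -0.2, -2.0]
gripper_width: 0.727
gripper_force: 66.7
t 15.0 pos [451.1 -46.5  26.9] yaw 0.149 tilt [-0. -0.] w 0.727 gf 66.70425653457642 F [-0.3 -0.2 -2. ]
share sum t [ 0.002  -0.0057  0.0171] az 0.01
```

```bash
python3 -m creep '{"translation":[[0.001,-0.004,0.01],[0,0,0.004],[0,0,0],[0,0,0]],"rotation":[[0,0,0],[0,0,0],[0,0,0],[0,0,0]],"fingers":[1,1,1,1]}'; python3 d.py 448.7 -46 20 0.147;python3 -m creep '{"translation":[[0,0,0.002],[0,0,0]],"rotation":[[0,0,0],[0,0,0]],"fingers":[1,1]}'; python3 d.py 448.7 -46 20 0.147
```

```text
clock: 15.4
eef_pos: [448.8, -46.2, 22.0]
orientation: [0.0, 0.653, 0.758, 0.0]
force: [0.5, -0.2, -1.9]
gripper_width: 0.729
gripper_force: 66.8
t 15.4 pos [448.8 -46.2  22. ] yaw 0.149 tilt [-0.     0.001] w 0.729 gf 66.76248550415039 F [ 0.5 -0.2 -1.9]
share sum t [ 0.0005 -0.0003  0.0051] az 0.01
clock: 15.6
eef_pos: [448.6, -46.2, 21.0]
orientation: [0.0, 0.653, 0.758, 0.0]
force: [-0.8, 0.7, -1.9]
gripper_width: 0.732
gripper_force: 66.8
t 15.6 pos [448.6 -46.2  21. ] yaw 0.149 tilt [-0.  0.] w 0.732 gf 66.76239967346191 F [-0.8  0.7 -1.9]
share sum t [0.0004 0.0002 0.0026] az 0.01
```

```bash
python3 -m creep '{"translation":[[0,0,0.003],[0,0,0]],"rotation":[[0,0,0],[0,0,0]],"fingers":[1,1]}'; python3 -m creep '{"translation":[[0,0,0.001],[0,0,0]],"rotation":[[0,0,0],[0,0,0]],"fingers":[1,1]}';python3 d.py 448.7 -46 20 0.147
```

```text
clock: 15.8
eef_pos: [448.8, -46.2, 20.0]
orientation: [0.0, 0.653, 0.758, 0.0]
force: [-0.7, -0.6, 1.1]
gripper_width: 0.729
gripper_force: 67.1
clock: 16.0
eef_pos: [448.8, -46.2, 20.0]
orientation: [0.0, 0.653, 0.758, 0.0]
force: [-1.6, 0.9, 7.0]
gripper_width: 0.727
gripper_force: 67.8
t 16.0 pos [448.8 -46.2  20. ] yaw 0.149 tilt [-0.     0.001] w 0.727 gf 67.78775095939636 F [-1.6  0.9  7. ]
share sum t [ 0.0005 -0.0001  0.    ] az 0.01
```

```bash
python3 -m creep '{"translation":[[0,0,0],[0,0,0],[0,0,0],[0,0,-0.02],[0,0,-0.05],[0,0,-0.07],[0,0,-0.07],[0,0,-0.06]],"rotation":[[0,0,0],[0,0,0],[0,0,0],[0,0,0],[0,0,0],[0,0,0],[0,0,0],[0,0,0]],"fingers":[0.12,0.12,0.12,0.12,0.12,0.12,0,0]}'; python3 -m creep '{"translation":[[0,0,-0.03],[0,0,0],[0,0,0]],"rotation":[[0,0,0.68],[0,0,0.68],[0,0,0]],"fingers":[0,0,0]}'; python3 d.py 650 -1 80 -0.055
```

```text
clock: 16.8
eef_pos: [448.8, -46.2, 129.2]
orientation: [0.0, 0.652, 0.758, 0.0]
force: [0.9, -0.3, -0.2]
gripper_width: 0.998
gripper_force: 0.0
clock: 17.1
eef_pos: [449.0, -46.2, 140.3]
orientation: [0.001, 0.726, 0.687, 0.001]
force: [0.0, 0.9, -0.0]
gripper_width: 1.001
gripper_force: 0.0
t 17.1 pos [449.  -46.2 140.3] yaw -0.055 tilt [-0.     0.002] w 1.001 gf 0.0 F [ 0.   0.9 -0. ]
share sum t [0.1404 0.4953 0.1517] az 0.0
```

```bash
python3 -m creep '{"translation":[[0.017,0.061,0],[0.017,0.062,0],[0.018,0.062,0],[0.018,0.062,0],[0.018,0.062,0],[0.018,0.062,0],[0.017,0.062,0],[0.017,0.061,0]],"rotation":[[0,0,0],[0,0,0],[0,0,0],[0,0,0],[0,0,0],[0,0,0],[0,0,0],[0,0,0]],"fingers":[0,0,0,0,0,0,0,0]}'; python3 d.py 650 -1 80 -0.055
python3 - <<'E'
from h import *
def proj(n,X):
    c=CI[n];p=np.array(c["R"])@np.array(X,float)+np.array(c["t"]);return (p[:2]/p[2]*[c["fx"],c["fy"]]+[c["cx"],c["cy"]])
o=np.array([250,90]);k=5
a=cv2.resize(snapshot("side")[90:200,250:390],None,fx=k,fy=k,interpolation=2)
def box(cx,cy,yaw,w,l,z,col):
    c,s=np.cos(yaw),np.sin(yaw)
    P=[(proj("side",[cx+c*i*w/2-s*j*l/2,cy+s*i*w/2+c*j*l/2,z])-o)*k for i,j in((1,1),(1,-1),(-1,-1),(-1,1))]
    cv2.polylines(a,[np.int32(P)],True,col,1)
box(650,-1,-.055,10,60,86,(0,255,0)); box(650,-1,-.055,44,60,36,(0,255,255))
t=np.linspace(0,6.3,40)
for z in(36,96): cv2.polylines(a,[np.int32([(proj("side",[679+21.2*np.cos(i),84+21.2*np.sin(i),z])-o)*k for i in t])],False,(255,0,255),1)
cv2.imwrite("pics/s4.png",a)
E
```

```text
clock: 17.9
eef_pos: [649.4, -0.8, 138.7]
orientation: [-0.0, 0.725, 0.688, -0.001]
force: [-0.1, -0.2, -0.0]
gripper_width: 0.996
gripper_force: 0.0
t 17.9 pos [649.4  -0.8 138.7] yaw -0.052 tilt [-0.    -0.001] w 0.996 gf 0.0 F [-0.1 -0.2 -0. ]
share sum t [-0.0003  0.0017  0.1468] az 0.02
```

View pics/s4.png

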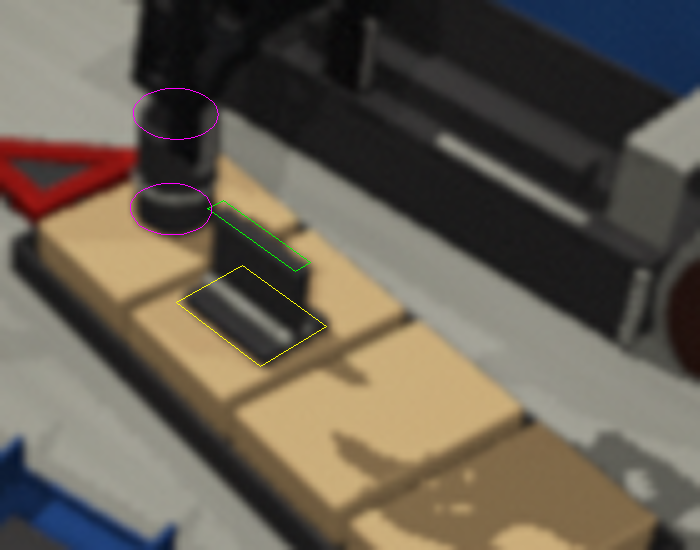

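The overlays fit the tee (260,310) and the pipe (175,160) to 1–2 mm. Descending on the tee.

```bash
python3 -m creep '{"translation":[[0,0.001,0.04],[0,0,0.06],[0,0,0.06],[0,0,0.04],[0,0,0.014],[0,0,0],[0,0,0]],"rotation":[[0,0,0],[0,0,0],[0,0,0],[0,0,0],[0,0,0],[0,0,0],[0,0,0]],"fingers":[0,0,0,0,0,0,0]}'; python3 d.py 650 -1 53 -0.055; python3 -m creep '{"translation":[[0,0,0],[0,0,0],[0,0,0],[0,0,0],[0,0,0],[0,0,0],[0,0,0],[0,0,0]],"rotation":[[0,0,0],[0,0,0],[0,0,0],[0,0,0],[0,0,0],[0,0,0],[0,0,0],[0,0,0]],"fingers":[1,1,1,1,1,1,1,1]}'; python3 d.py 436.1 39 41 0.147
```

```text
clock: 18.65
eef_pos: [649.8, -1.2, 54.4]
orientation: [0.0, 0.726, 0.688, 0.0]
force: [0.9, -0.4, 0.1]
gripper_width: 1.005
gripper_force: 0.0
t 18.65 pos [649.8  -1.2  54.4] yaw -0.054 tilt [0.    0.001] w 1.005 gf 0.0 F [ 0.9 -0.4  0.1]
share sum t [0.0005 0.0004 0.0036] az 0.0
clock: 19.45
eef_pos: [649.6, -1.1, 54.0]
orientation: [0.0, 0.726, 0.687, 0.0]
force: [-0.1, -0.2, 2.6]
gripper_width: 0.108
gripper_force: 59.0
t 19.45 pos [649.6  -1.1  54. ] yaw -0.055 tilt [0.    0.001] w 0.108 gf 58.97424280643463 F [-0.1 -0.2  2.6]
share sum t [ 0.0709 -0.5384  0.0322] az -1.35
```

```bash
python3 -m creep '{"translation":[[0,0,-0.02],[0,0,-0.04],[0,0,-0.05],[0,0,-0.05],[0,0,-0.03],[0,0,-0.01],[0,0,0],[0,0,0]],"rotation":[[0,0,0],[0,0,0],[0,0,0],[0,0,0],[0,0,-0.3],[0,0,-0.5],[0,0,-0.5],[0,0,-0.05]],"fingers":[1,1,1,1,1,1,1,1]}';python3 -m creep '{"translation":[[0,0,0]],"rotation":[[0,0,0]],"fingers":[1]}'; python3 d.py 436.1 39 41.5 0.147
```

```text
clock: 20.25
eef_pos: [648.5, -1.1, 133.2]
orientation: [-0.001, 0.653, 0.757, -0.001]
force: [-0.1, 0.3, -4.5]
gripper_width: 0.11
gripper_force: 58.7
clock: 20.35
eef_pos: [648.5, -1.1, 133.0]
orientation: [-0.001, 0.654, 0.757, -0.001]
force: [-0.1, -1.0, -4.1]
gripper_width: 0.11
gripper_force: 58.7
t 20.35 pos [648.5  -1.1 133. ] yaw 0.146 tilt [ 0.    -0.002] w 0.11 gf 58.67864012718201 F [-0.1 -1.  -4.1]
share sum t [ 0.1765 -0.5103  0.2297] az -0.01
```

```bash
python3 -m creep '{"translation":[[0.012,-0.035,0],[0.02,-0.06,0],[0.027,-0.08,0],[0.03,-0.085,0],[0.03,-0.085,0],[0.026,-0.075,0],[0.019,-0.055,0],[0.012,-0.033,0]],"rotation":[[0,0,0],[0,0,0],[0,0,0],[0,0,0],[0,0,0],[0,0,0],[0,0,0],[0,0,0]],"fingers":[1,1,1,1,1,1,1,1]}'; python3 -m creep '{"translation":[[0,0,0],[0,0,0.03],[0,0,0.05],[0,0,0.05],[0,0,0.05],[0,0,0.03],[0,0,0.005],[0,0,0]],"rotation":[[0,0,0],[0,0,0],[0,0,0],[0,0,0],[0,0,0],[0,0,0],[0,0,0],[0,0,0]],"fingers":[1,1,1,1,1,1,1,1]}';python3 d.py 436.1 39 41.5 0.147
```

```text
clock: 21.15
eef_pos: [435.0, 38.8, 133.4]
orientation: [-0.001, 0.653, 0.757, -0.001]
force: [-0.4, -0.7, -4.2]
gripper_width: 0.105
gripper_force: 59.0
clock: 21.95
eef_pos: [439.3, 38.5, 47.6]
orientation: [0.0, 0.653, 0.757, 0.0]
force: [0.4, 0.2, -3.8]
gripper_width: 0.107
gripper_force: 58.9
t 21.95 pos [439.3  38.5  47.6] yaw 0.147 tilt [-0.  0.] w 0.107 gf 58.901013135910034 F [ 0.4  0.2 -3.8]
share sum t [ 0.0023 -0.0077  0.0153] az -0.0
```

```bash
python3 -m creep '{"translation":[[0.002,-0.006,0.01],[0,0,0.003],[0,0,0],[0,0,0]],"rotation":[[0,0,0],[0,0,0],[0,0,0],[0,0,0]],"fingers":[1,1,1,1]}'; python3 -m creep '{"translation":[[0,0,0.002],[0,0,0]],"rotation":[[0,0,0],[0,0,0]],"fingers":[1,1]}'; python3 d.py 436.1 39 41.5 0.147
```

```text
clock: 22.35
eef_pos: [435.8, 39.1, 42.8]
orientation: [0.0, 0.653, 0.757, 0.0]
force: [0.1, -0.1, -3.2]
gripper_width: 0.11
gripper_force: 59.1
clock: 22.55
eef_pos: [435.9, 39.1, 42.0]
orientation: [0.0, 0.653, 0.757, 0.0]
force: [1.0, -0.5, -3.2]
gripper_width: 0.107
gripper_force: 59.2
t 22.55 pos [435.9  39.1  42. ] yaw 0.148 tilt [-0.     0.001] w 0.107 gf 59.18781638145447 F [ 1.  -0.5 -3.2]
share sum t [-0.0004  0.0004  0.0012] az 0.0
```

```bash
python3 -m creep '{"translation":[[0,0,0.002],[0,0,0]],"rotation":[[0,0,0],[0,0,0]],"fingers":[1,1]}'; python3 -m creep '{"translation":[[0,0,0.001],[0,0,0]],"rotation":[[0,0,0],[0,0,0]],"fingers":[1,1]}'
```

```text
clock: 22.75
eef_pos: [436.0, 39.1, 41.9]
orientation: [0.0, 0.653, 0.757, 0.0]
force: [-1.1, -0.4, 6.5]
gripper_width: 0.109
gripper_force: 60.7
clock: 22.95
eef_pos: [436.0, 39.1, 41.9]
orientation: [0.0, 0.653, 0.757, 0.001]
force: [-2.7, 0.1, 10.8]
gripper_width: 0.105
gripper_force: 61.4
```

```bash
python3 -m creep '{"translation":[[0,0,0],[0,0,0],[0,0,0],[0,0,0],[0,0,-0.02],[0,0,-0.06],[0,0,-0.07],[0,0,-0.07]],"rotation":[[0,0,0],[0,0,0],[0,0,0],[0,0,0],[0,0,0],[0,0,0],[0,0,0],[0,0,0]],"fingers":[0.2,0.2,0.2,0.2,0.2,0.2,0.2,0.2]}'; python3 -m creep '{"translation":[[0,0,-0.03],[0,0,0],[0,0,0]],"rotation":[[0,0,0.66],[0,0,0.66],[0,0,0]],"fingers":[0.2,0.2,0.2]}'; python3 d.py 679 84 53 -0.05
```

```text
clock: 23.75
eef_pos: [435.1, 39.0, 129.7]
orientation: [-0.0, 0.653, 0.757, -0.0]
force: [0.1, -0.3, 0.2]
gripper_width: 0.801
gripper_force: 0.0
clock: 24.05
eef_pos: [436.0, 39.1, 141.5]
orientation: [0.001, 0.725, 0.689, 0.001]
force: [0.0, 0.3, -0.1]
gripper_width: 0.796
gripper_force: 0.0
t 24.05 pos [436.   39.1 141.5] yaw -0.05 tilt [0.    0.002] w 0.796 gf 0.0 F [ 0.   0.3 -0.1]
share sum t [0.1426 0.6007 0.2223] az -0.0
```

```bash
python3 -m creep '{"translation":[[0.018,0.075,0],[0.018,0.075,0],[0.018,0.075,0],[0.018,0.075,0],[0.018,0.075,0],[0.018,0.075,0],[0.018,0.075,0],[0.017,0.075,0]],"rotation":[[0,0,0],[0,0,0],[0,0,0],[0,0,0],[0,0,0],[0,0,0],[0,0,0],[0,0,0]],"fingers":[0.2,0.2,0.2,0.2,0.2,0.2,0.2,0.2]}';python3 -m creep '{"translation":[[0,0,0],[0,0,0.02],[0,0,0],[0,0,0]],"rotation":[[0,0,0],[0,0,0],[0,0,0],[0,0,0]],"fingers":[0.2,0.2,0.2,0.2]}'; python3 d.py 679 84 53 -0.05
python3 - <<'E'
from h import *
a=snapshot("side")[80:290,150:410]
cv2.imwrite("pics/s5.png",cv2.resize(a,None,fx=2.8,fy=2.8,interpolation=2))
E
```

```text
clock: 24.85
eef_pos: [678.7, 84.3, 139.8]
orientation: [-0.0, 0.724, 0.69, -0.001]
force: [0.8, -0.3, -0.5]
gripper_width: 0.804
gripper_force: 0.0
clock: 25.25
eef_pos: [676.4, 83.8, 131.9]
orientation: [-0.001, 0.725, 0.689, -0.001]
force: [0.5, 0.2, -0.1]
gripper_width: 0.8
gripper_force: 0.0
t 25.25 pos [676.4  83.8 131.9] yaw -0.05 tilt [-0.    -0.002] w 0.8 gf 0.0 F [ 0.5  0.2 -0.1]
share sum t [0.0009 0.007  0.1973] az -0.0
```

View pics/s5.png

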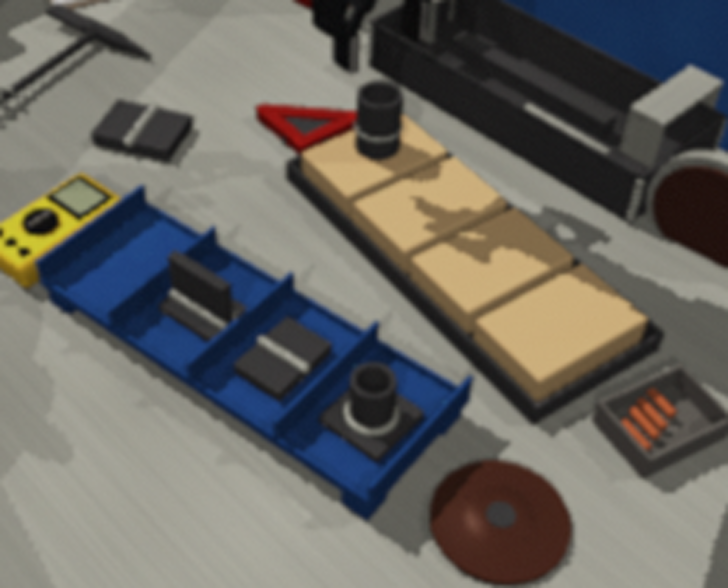

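Tee (200,295), butt (285,355) and stub (372,405) each stand upright and centred in bays 2, 3 and 4. The pipe (378,120) is clear below the gripper. Descending on it.

```bash
python3 -m creep '{"translation":[[0.001,0.005,0.02],[0,0,0.05],[0,0,0.05],[0,0,0.05],[0,0,0.02],[0,0,0.004],[0,0,0],[0,0,0]],"rotation":[[0,0,0],[0,0,0],[0,0,0],[0,0,0],[0,0,0],[0,0,0],[0,0,0],[0,0,0]],"fingers":[0.2,0.2,0.2,0.2,0.2,0.2,0.2,0.2]}'; python3 d.py 679 84 53 -0.05; python3 -m creep '{"translation":[[0,0,0],[0,0,0],[0,0,0],[0,0,0],[0,0,0],[0,0,0]],"rotation":[[0,0,0],[0,0,0],[0,0,0],[0,0,0],[0,0,0],[0,0,0]],"fingers":[1,1,1,1,1,1]}'; python3 d.py 423.5 124.1 41 0.147
```

```text
clock: 26.1
eef_pos: [681.0, 84.5, 56.2]
orientation: [0.001, 0.725, 0.689, 0.001]
force: [0.5, 0.0, 0.1]
gripper_width: 0.804
gripper_force: 0.0
t 26.1 pos [681.   84.5  56.2] yaw -0.05 tilt [0.    0.002] w 0.804 gf 0.0 F [0.5 0.  0.1]
share sum t [-0.0015 -0.005   0.0079] az -0.0
clock: 26.7
eef_pos: [680.8, 84.5, 56.2]
orientation: [0.001, 0.725, 0.689, 0.001]
force: [-0.3, -0.2, 6.4]
gripper_width: 0.485
gripper_force: 61.2
t 26.7 pos [680.8  84.5  56.2] yaw -0.05 tilt [0.    0.002] w 0.485 gf 61.184241995215416 F [-0.3 -0.2  6.4]
share sum t [ 0.0665 -0.6474  0.0368] az -1.32
```

Gripped the pipe: width 0.485 is about 41 mm. Lifting and turning.

```bash
python3 -m creep '{"translation":[[0,0,-0.02],[0,0,-0.04],[0,0,-0.05],[0,0,-0.05],[0,0,-0.03],[0,0,-0.01],[0,0,0],[0,0,0]],"rotation":[[0,0,0],[0,0,0],[0,0,0],[0,0,0],[0,0,-0.3],[0,0,-0.5],[0,0,-0.45],[0,0,-0.07]],"fingers":[1,1,1,1,1,1,1,1]}';python3 -m creep '{"translation":[[0,0,0]],"rotation":[[0,0,0]],"fingers":[1]}'; python3 d.py 423.5 124.1 43.5 0.147
```

```text
clock: 27.5
eef_pos: [679.8, 84.3, 134.8]
orientation: [-0.0, 0.653, 0.757, -0.0]
force: [-0.1, 0.5, -2.1]
gripper_width: 0.486
gripper_force: 60.9
clock: 27.6
eef_pos: [679.6, 84.3, 134.4]
orientation: [-0.0, 0.653, 0.757, -0.0]
force: [0.0, -0.1, -1.5]
gripper_width: 0.484
gripper_force: 60.9
t 27.6 pos [679.6  84.3 134.4] yaw 0.146 tilt [ 0.    -0.001] w 0.484 gf 60.90778414160013 F [ 0.  -0.1 -1.5]
share sum t [ 0.1918 -0.6187  0.228 ] az -0.0
```

```bash
python3 -m creep '{"translation":[[0.013,-0.04,0],[0.023,-0.075,0],[0.029,-0.095,0],[0.031,-0.1,0],[0.031,-0.1,0],[0.028,-0.09,0],[0.022,-0.07,0],[0.014,-0.048,0]],"rotation":[[0,0,0],[0,0,0],[0,0,0],[0,0,0],[0,0,0],[0,0,0],[0,0,0],[0,0,0]],"fingers":[1,1,1,1,1,1,1,1]}'; python3 -m creep '{"translation":[[0,0,0],[0,0,0.03],[0,0,0.05],[0,0,0.05],[0,0,0.05],[0,0,0.025],[0,0,0],[0,0,0]],"rotation":[[0,0,0],[0,0,0],[0,0,0],[0,0,0],[0,0,0],[0,0,0],[0,0,0],[0,0,0]],"fingers":[1,1,1,1,1,1,1,1]}';python3 d.py 423.5 124.1 43.5 0.147
```

```text
clock: 28.4
eef_pos: [421.2, 123.5, 134.6]
orientation: [-0.001, 0.653, 0.757, -0.001]
force: [-0.0, 0.2, -2.4]
gripper_width: 0.484
gripper_force: 61.3
clock: 29.2
eef_pos: [425.1, 123.7, 53.2]
orientation: [0.0, 0.653, 0.757, 0.0]
force: [-0.3, -0.3, -1.5]
gripper_width: 0.488
gripper_force: 61.3
t 29.2 pos [425.1 123.7  53.2] yaw 0.147 tilt [-0.     0.001] w 0.488 gf 61.29422698169947 F [-0.3 -0.3 -1.5]
share sum t [ 0.0017 -0.0038  0.0243] az 0.0
```

```bash
python3 -m creep '{"translation":[[0.001,-0.003,0.015],[0,0,0.005],[0,0,0],[0,0,0]],"rotation":[[0,0,0],[0,0,0],[0,0,0],[0,0,0]],"fingers":[1,1,1,1]}'; python3 -m creep '{"translation":[[0,0,0.002],[0,0,0]],"rotation":[[0,0,0],[0,0,0]],"fingers":[1,1]}'
```

```text
clock: 29.6
eef_pos: [423.2, 123.9, 45.1]
orientation: [0.0, 0.653, 0.757, 0.0]
force: [0.6, 0.0, -2.0]
gripper_width: 0.482
gripper_force: 61.3
clock: 29.8
eef_pos: [423.2, 123.9, 44.2]
orientation: [0.0, 0.653, 0.757, 0.0]
force: [-0.6, 0.8, -2.8]
gripper_width: 0.483
gripper_force: 61.3
```

```bash
python3 -m creep '{"translation":[[0,0,0.001],[0,0,0]],"rotation":[[0,0,0],[0,0,0]],"fingers":[1,1]}'; python3 -m creep '{"translation":[[0,0,0.001],[0,0,0]],"rotation":[[0,0,0],[0,0,0]],"fingers":[1,1]}'
```

```text
clock: 30.0
eef_pos: [423.2, 123.9, 44.2]
orientation: [0.0, 0.653, 0.757, 0.0]
force: [-1.4, 0.0, 3.9]
gripper_width: 0.485
gripper_force: 61.8
clock: 30.2
eef_pos: [423.2, 123.9, 44.1]
orientation: [0.0, 0.653, 0.757, 0.0]
force: [-3.1, -0.9, 8.7]
gripper_width: 0.486
gripper_force: 62.3
```

```bash
python3 -m creep '{"translation":[[0,0,0],[0,0,0],[0,0,0],[0,0,0],[0,0,-0.02],[0,0,-0.06],[0,0,-0.08],[0,0,-0.08]],"rotation":[[0,0,0],[0,0,0],[0,0,0],[0,0,0],[0,0,0],[0,0,0],[0,0,0],[0,0,0]],"fingers":[0.1,0.1,0.1,0.1,0.1,0.1,0.1,0.1]}'; python3 -m creep '{"translation":[[0,0,-0.08],[0,0,-0.06],[-0.1,0,0],[-0.1,0,0],[-0.1,0,0],[-0.1,0,0],[-0.1,0,0],[-0.1,0,0]],"rotation":[[0,0,0],[0,0,0],[0,0,0],[0,0,0],[0,0,0],[0,0,0],[0,0,0],[0,0,0]],"fingers":[0,0,0,0,0,0,0,0]}';python3 -m creep '{"translation":[[-0.1,0,0],[-0.1,0,0],[-0.1,0,0],[-0.1,0,0],[0,0,0],[0,0,0]],"rotation":[[0,0,0],[0,0,0],[0,0,0],[0,0,0],[0,0,0],[0,0,0]],"fingers":[0,0,0,0,0,0]}'
python3 - <<'E'
from h import *
s=snapshot("side")[100:290,130:360]; t=snapshot("top")[150:280,140:370]
cv2.imwrite("pics/s6.png",np.vstack([cv2.resize(s,(460,380)),cv2.resize(t,(460,260))])[:600])
E
```

```text
clock: 31.0
eef_pos: [422.6, 123.7, 140.6]
orientation: [-0.0, 0.653, 0.757, -0.0]
force: [-0.3, -0.7, -0.4]
gripper_width: 0.9
gripper_force: 0.0
clock: 31.8
eef_pos: [458.3, -115.2, 195.9]
orientation: [0.0, 0.653, 0.757, 0.0]
force: [0.7, 0.6, -0.2]
gripper_width: 1.002
gripper_force: 0.0
clock: 32.4
eef_pos: [481.6, -272.4, 195.3]
orientation: [-0.0, 0.654, 0.757, 0.0]
force: [-0.2, 0.7, 0.2]
gripper_width: 1.004
gripper_force: 0.0
```

View pics/s6.png

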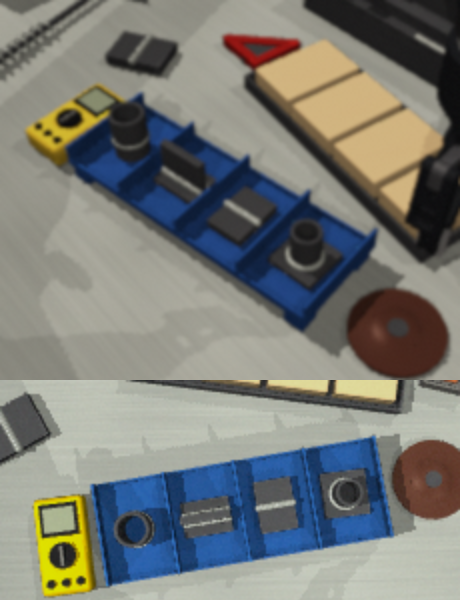

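The views show pipe, tee, butt and stub from left to right, upright and centred in their bays: top view (133,530), (207,515), (277,505), (347,490). The meter hasn't moved.

```bash
python3 -c "
from station import *
print(sign_off())"
```

```text
the job is handed in; nothing more can be done
None
```

The four coupons stand upright near the middle of their rack bays in the original order (pipe, tee, butt, stub from left to right), the meter is where it was, and I handed the job in at about 32.5 s.

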